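Change the rack over to supply three

ROBOT

A 7-joint arm with a two-finger parallel gripper is mounted at the origin on the work surface. World frame = base frame: x ahead of the robot, y to its left, z up, the work surface at z = 0. Lengths are in m, angles in rad, forces in N, time in s.
With the tool pointing down it reaches from about 0.4 to 0.85 m from the base axis. Payload 10.4 kg.
Tool frame: the origin (TCP) lies between the finger pads; the fingertips stand 22 mm ahead of it and the grasp point (between the pads) lies 3 mm ahead of it (r.nose_length is the distance from the TCP to the fingertips, in m); z points along the fingers, y is the line along which they close (so a half turn about z gives the same grasp; the last joint's range is limited). The gripper opens to 87 mm and grips with 3 to 60 N. Pads are 19 mm wide; open, the fingers measure 117 mm over their backs; the gripper's body (75 mm by 190 mm) begins 51 mm behind the grasp point.
Start: joints at [1.268, 0.332, -0.065, 1.46, 0.022, 1.35, -0.088], TCP at [0.173, -0.601, 0.245] pointing down, gripper open.
Joint ranges: [-2.6, 2.6], [-0.5, 2.12], [-1.47, 1.34], [0.16, 2.42], [-1.27, 4.41], [0.06, 2.06], [-2.6, 2.6]. Speed limits (rad/s): [2.22, 2.22, 2.79, 2.79, 3.14, 3.14, 3.14].

INTERFACE

Orientations are given as a unit quaternion [x, y, z, w].
In Python, from bench import readout, cams, r gives the robot as it stands. The module is installed in compiled form; this text tells all that it offers.
- The arm moves only by the tool step_arm, never from a script. Its argument "deltas" is a list that holds one entry, the list of rows, each a list of 7 numbers: the turn, a rotation vector about the tool's x, y, z in rad, then the shift along the tool's x, y, z in m, then the opening in per cent of the stroke, from 0 (shut) to 100 (fully open). A call has 1 to 20 rows; each row is the pose to reach, as a shift and turn from the pose commanded when the call began, along the tool's axes at that moment; what a row does not reach only later rows make up. A row lasts 1/8 s, in which the tool goes at most 62.5 mm and 10.7 degrees, less where a joint would pass 70% of its speed; a pose out of reach is approached as far as the arm can. A call with a gripper value outside its range is refused whole. The fingers move at their own pace and stop on an object; "squeeze" is the grip in N (left out, the last holds). Time passes only in rows, so rows that repeat a pose let the fingers close. It gives the time, the measured TCP pose, the force, the opening and the grip force at its end, in the units of the state.
- readout.read_state(): the state, without advancing time (a new reading comes with each control period).
- cams.camera(name): name is "scene" or "top"; returns a dict with "img" (480x640x3 uint8, red, green, blue), "fx", "fy", "cx", "cy" (pixels), "origin" and "rotation" of the camera in the world. Camera axes: x right, y up, looking along -z (the intrinsics and any distortion apply to the point x, -y, -z); pixel columns grow to the right and rows downward; lengths in m; the calibration is good to about 2 mm. A picture is of the moment at which its call begins. There is no depth.
- r.close_job(): hands the job in; it is judged then, once.
The state is a dict: "time": time; "joint_positions": joint angles; "joint_vel": joint speeds; "joint_torque": joint torques, N m; "ee_pos": TCP position; "eef_rot": TCP orientation; "ft_force": force on the tool from outside, world axes, zero at the start; "torque": the same for the moment, N m; "width": finger opening in m; "grip_force": force on a finger pad.
Only numpy, scipy, OpenCV 4.12 (cv2) and the standard library are available. Lean on these libraries where they do the work, as an engineer would, in place of code of your own. Each camera call takes 0.05 s, during which the arm holds its last target. There are 200 camera calls.

TASK

Put the rack onto supply three at the grey changeover console: with a fingertip, push the upright tab of the black rotary selector round until it clicks into the position marked with three dots, without running on past it, and then press the small round start button right in and let it come out again. Only push and press: grip and lift nothing, keep off the wide mushroom stop button, and leave the console and everything lying about where they are.

Things in the scene. Friction and masses are not known exactly. Their poses are not given: they have to be found in the camera images.
- console: Grey steel desktop box, 230 (x) x 360 (y) x 90 mm high, 5 kg, loose on rubber feet; flat top panel 90 mm above the desk. Origin: centre of its underside; x points away from the operator's side, y to the operator's left. Selector at the left, two black meters (7 mm high) right rear, three pilot lamps (13 mm high), start and stop buttons right front (x -62, y -60 and -130 mm).
- dial_center (a point): The selector's upright axis, at panel height (90 mm above the desk), at x 0, y +75 mm on the console; axes as the console's. Round front plate under it, 36 mm radius, 6 mm high. Printed round it, 87 mm out and 45 degrees apart, clockwise: ring (towards +y), one dot, two dots (towards +x), three dots, four dots (towards -y).
- three_dots (a point): Middle of the printed row of three dots (10 mm dots, flat on the panel), 87 mm from the selector's axis, diagonally between the console's +x and -y.
- tab (a point): Middle of the tab's top. The selector is a black hub (24 mm radius, 33 mm above the panel) with an arm 15 mm wide (14 to 28 mm above the panel) that points at the chosen mark. At the arm's end, 48 to 66 mm from the axis, the tab rises from 14 to 52 mm above the panel: 18 mm along the arm, 14 mm across. It is pushed on its flat side round a circle of 57 mm radius.
- selector (a joint): Turn of the selector in rad, clockwise from above: 0 ring, 0.785 one dot, 1.571 two dots, 2.356 three dots, 3.142 four dots; stops 0.1 beyond the ends. A spring detent holds it at each mark: about 5 N at the tab to leave one; past the hump midway (0.39 on) it snaps to the next by itself. Starts at ring, one or two dots (rarely balanced between two).
- start (a joint): Travel of the start button in m: 0 out, 0.006 fully in (about 5 N); springs back.
- start_top (a point): Middle of the top face of the start button: flat round black plunger of 28 mm diameter, 18 mm above the panel, in a round steel collar of 44 mm diameter and 12 mm height.
- stop (a joint): Travel of the mushroom stop button in m: 0 out, 0.006 fully in; springs back. Not to be pressed.
- stop_top (a point): Middle of the top of the stop button: black mushroom head of 40 mm diameter, 34 mm above the panel, 70 mm to the right of the start button.
- relay: Pale plug-in relay with a black foot, standing on the console's panel near its front edge, 30 x 24 x 44 mm; origin at the centre of its underside. Bystander.
- tape: Roll of black tape lying on the console's panel at its left front corner, 52 mm across, 19 mm high; origin at the centre of its underside. Bystander.
- mug: White mug standing on the desk left of the console, 80 mm across, 92 mm high, handle at its +y; origin under its centre. Bystander.
- radio: Black two-way radio standing on the desk left of the console, 34 x 58 x 112 mm, with a stub aerial to 157 mm; origin under its centre. Bystander.
- multimeter: Grey hand multimeter lying on the desk right of the console, 185 x 88 x 47 mm; origin under its centre. Bystander.
- mouse: Black computer mouse on the desk right of the console, 100 x 58 x 33 mm; origin under its centre. Bystander.
- screwdriver: Screwdriver with a black handle lying on the desk beyond the console, 200 mm long, 26 mm thick; origin under its middle. Bystander.

How it is judged:
By the outcome, as a careful person would: the job done as asked, in the order asked, and still so for the second after the job is handed in, with the robot touching nothing.
It also fails if it takes over 58 s, if anything falls off the work surface, if the arm or the gripper's body presses on something with over 40 N, if the wrist force passes 120 N, or if a joint passes its speed limit or range.

## Working session

There is one attempt and no reset: what is moved stays moved. The work goes in short steps, Python scripts to look and compute and a tool call to move; the robot and the scene stay as the last step left them, time stands still between calls to the robot, and variables do not carry over. Pictures are saved under pics/ and viewed, at most 10 in all, crops included, and the job is handed in when it is done.

Besides the shell and the picture viewer there is one more tool, called after ">>>" by a JSON object that holds its "fn" and its "kwargs". step_arm: Moves the arm, as the interface text tells. Its arguments: {"type":"object","properties":{"deltas":{"type":"array"},"squeeze":{"type":"number"}},"required":["deltas"]}

```bash
mkdir -p pics; cat > h.py <<'E'
from bench import readout, cams, r
import numpy as np, cv2
from scipy.spatial.transform import Rotation as R
def ray(c,u,v):
    d=np.array([(u-c["cx"])/c["fx"],-(v-c["cy"])/c["fy"],-1.])
    return np.array(c["origin"]),np.array(c["rotation"]).reshape(3,3)@d
def plane(c,u,v,z):
    o,d=ray(c,u,v); return o+d*(z-o[2])/d[2]
def proj(c,p):
    q=np.array(c["rotation"]).reshape(3,3).T@(np.array(p)-c["origin"])
    return np.array([c["cx"]+c["fx"]*q[0]/-q[2], c["cy"]-c["fy"]*q[1]/-q[2]])
def tri(c1,p1,c2,p2):
    A=[];b=[]
    for c,p in((c1,p1),(c2,p2)):
        o,d=ray(c,*p); d/=np.linalg.norm(d); M=np.eye(3)-np.outer(d,d); A.append(M);b.append(M@o)
    return np.linalg.lstsq(np.vstack(A),np.hstack(b),rcond=None)[0]
def save(n,f,crop=None,s=1):
    c=cams.camera(n); im=c["img"][:,:,::-1]
    if crop: im=im[crop[1]:crop[3],crop[0]:crop[2]]
    cv2.imwrite("pics/"+f,cv2.resize(im,None,fx=s,fy=s,interpolation=cv2.INTER_CUBIC)); return c
E
python3 - <<'E'
from h import *
for n in("scene","top"):
    c=save(n,n+"0.png"); print({k:v for k,v in c.items() if k!="img"})
print(readout.read_state(), r.nose_length)
E
```

```text
{'fx': 545.962592451713, 'fy': 545.962592451713, 'cx': 319.97053975350485, 'cy': 234.55475323543914, 'origin': array([1.2977379 , 0.8305244 , 0.95221939]), 'rotation': array([0.15489982, 0.41381497, 0.84176874, 0.31014288])}
{'fx': 489.38804415123855, 'fy': 489.38804415123855, 'cx': 316.2890116531146, 'cy': 238.88939698121533, 'origin': array([ 0.37956584, -0.01122737,  1.37434926]), 'rotation': array([ 0.06318623, -0.05239684, -0.7033109 ,  0.70612736])}
{'time': 0.1, 'joint_positions': array([ 1.26841275,  0.33279456, -0.06467926,  1.46083682,  0.02158916,
        1.34991272, -0.08850565]), 'joint_vel': array([-0.00039632, -0.00307457, -0.00220831, -0.00269598, -0.00045036,
       -0.00028963,  0.00077904]), 'joint_torque': array([ 1.09346478e-03, -6.24547505e+01,  2.44090240e-02, -3.90720463e+01,
       -6.13524229e-02,  3.65393038e-02,  2.33804758e-05]), 'ee_pos': array([ 0.17249485, -0.60039788,  0.24385204]), 'eef_rot': array([ 9.90231512e-01,  1.39431555e-01, -1.13855966e-04, -6.17928941e-04]), 'ft_force': array([ 0.53081462, -0.23469094,  0.0244838 ]), 'torque': array([ 0.03391749,  0.00353311, -0.03556401]), 'grip_force': 0.0, 'width': 0.08681754809084842} 0.022
```

```bash
ls pics
```

```text
scene0.png
top0.png
```

Rotation is a quaternion; fixing the helper.

```bash
sed -i 's/np.array(c\["rotation"\]).reshape(3,3)/R.from_quat(c["rotation"]).as_matrix()/' h.py; grep -c as_matrix h.py
```

```text
2
```

View pics/scene0.png

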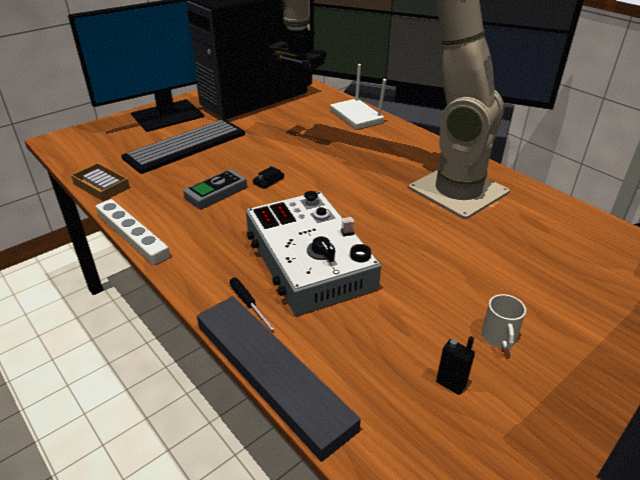

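View pics/top0.png

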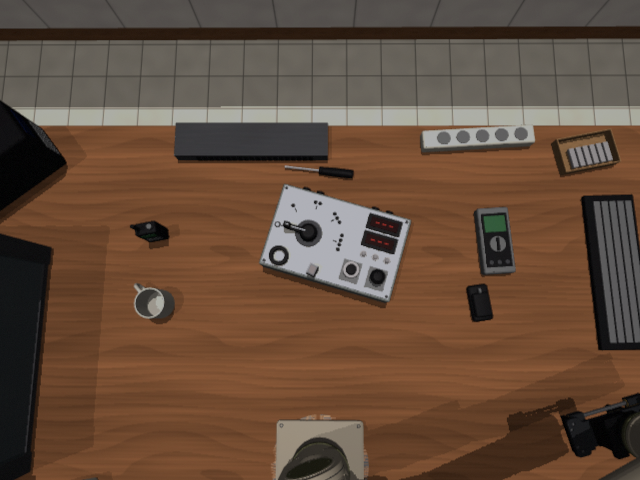

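The top view shows the console with its selector at (308,233) pointing left at the ring (277,224). Start is at (351,270), stop at (377,277). Next I'll mask the panel in both views and crop in.

```bash
python3 - <<'E'
from h import *
c=save("top","topc.png",(250,170,430,310),4.4); s=save("scene","scenec.png",(235,175,395,320),4.9)
for k,n,bx in((c,"top",(250,170,430,310)),(s,"scene",(235,175,395,320))):
    im=k["img"]; hsv=cv2.cvtColor(im,cv2.COLOR_RGB2HSV); 
    m=((hsv[:,:,1]<50)&(hsv[:,:,2]>140)).astype(np.uint8); w=np.zeros_like(m); w[bx[1]:bx[3],bx[0]:bx[2]]=1; m*=w
    m=cv2.morphologyEx(m,cv2.MORPH_OPEN,np.ones((3,3)))
    ct=max(cv2.findContours(m,cv2.RETR_EXTERNAL,cv2.CHAIN_APPROX_NONE)[0],key=cv2.contourArea)
    h=cv2.convexHull(ct); q=cv2.approxPolyN(h,4,ensure_convex=True).reshape(-1,2)
    P=np.array([plane(k,u,v,.09) for u,v in q])
    print(n,q.tolist()); print(P.round(4).tolist(), [round(float(np.linalg.norm(P[i]-P[i-1])),4) for i in range(4)], P.mean(0).round(4))
E
```

```text
top [[409, 220], [388, 299], [260, 261], [285, 184]]
[[0.6434, -0.2383, 0.09], [0.4336, -0.1784, 0.09], [0.5319, 0.1576, 0.09], [0.7423, 0.0947, 0.09]] [0.3473, 0.2182, 0.3501, 0.2196] [ 0.5878 -0.0411  0.09  ]
scene [[378, 263], [295, 288], [248, 212], [332, 185]]
[[0.5319, 0.1581, 0.09], [0.7406, 0.0969, 0.09], [0.6502, -0.2232, 0.09], [0.3834, -0.1777, 0.09]] [0.3671, 0.2174, 0.3326, 0.2706] [ 0.5765 -0.0365  0.09  ]
```

View pics/topc.png

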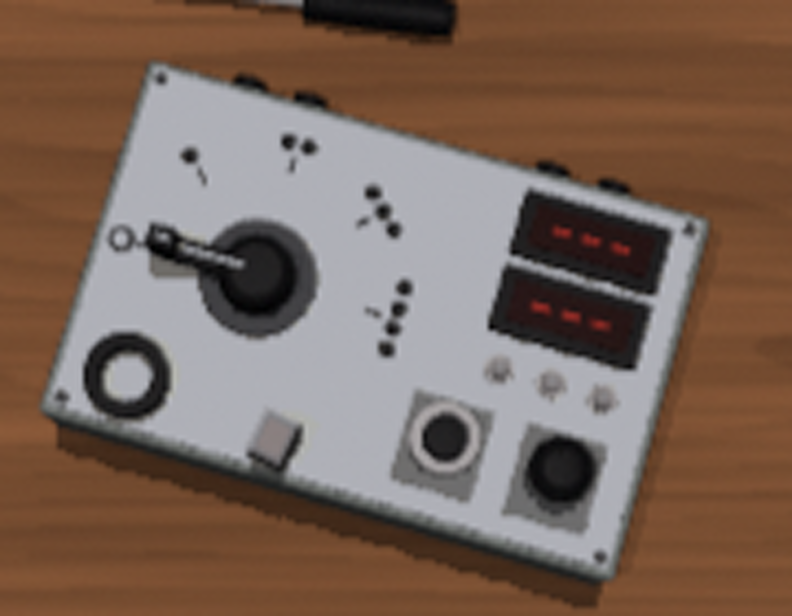

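View pics/scenec.png

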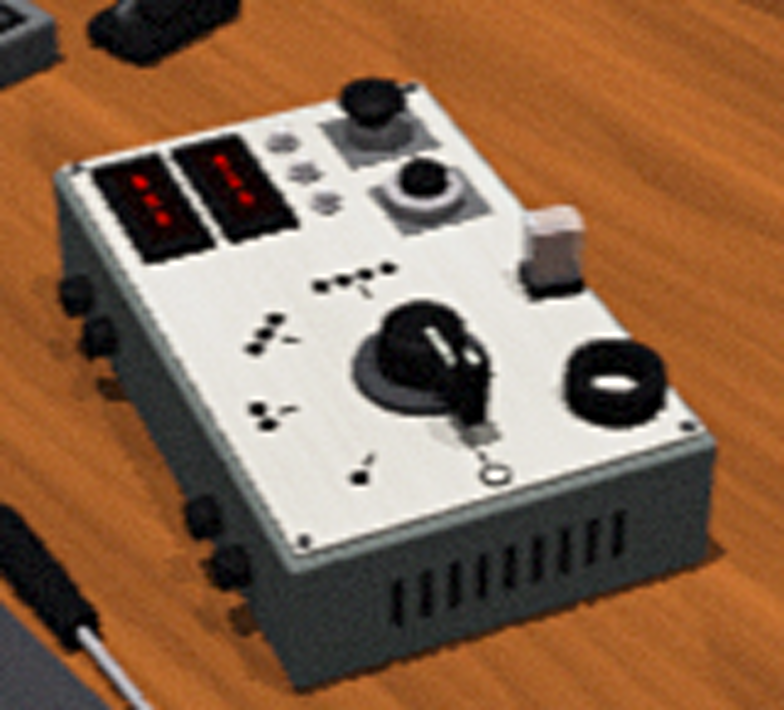

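Selector is at the ring; the close views show the tab top at about (162,238) in the top crop and (468,352) in the scene crop. Now I'll triangulate the features and fit the console pose.

```bash
python3 - <<'E'
from h import *
c=cams.camera("top"); s=cams.camera("scene")
T=lambda x,y:((x+.5)/4.4-.5+250,(y+.5)/4.4-.5+170); S=lambda x,y:((x+.5)/4.9-.5+235,(y+.5)/4.9-.5+175)
feat={"tab":((162,238),(468,350),None,(0,.132,.142)),"start":((446,437),(425,173),1,(-.062,-.06,.108)),"stop":((561,466),(372,97),1,(-.062,-.13,.124)),
"hub":((262,270),(424,330),1,(0,.075,.123)),"ring":((121,238),(495,474),1,(0,.162,.09)),"one":((190,155),(360,478),1,(.0615,.1365,.09)),"two":((299,145),(262,417),1,(.087,.075,.09)),"three":((383,211),(266,334),1,(.0615,.0135,.09)),"four":((396,318),(355,277),1,(0,-.012,.09)),
"scrA":((161,78),(305,541),0,(0,0,0)),"scrB":((61,396),(688,427),0,0),"scrC":((599,557),(411,89),0,0),"scrD":((689,229),(76,168),0,0)}
L=[];W=[]
for k,(a,b,f,l) in feat.items():
    p=tri(c,T(*a),s,S(*b)); print(k,p.round(4), (plane(c,*T(*a),l[2]).round(4),plane(s,*S(*b),l[2]).round(4)) if f!=0 else "")
    if f: L.append(l); W.append((plane(c,*T(*a),l[2])+plane(s,*S(*b),l[2]))/2)
L=np.array(L)[:,:2];W=np.array(W)[:,:2]
Rm,_=cv2.estimateAffinePartial2D(L,W); print(Rm)
lc=L-L.mean(0);wc=W-W.mean(0); th=np.arctan2((lc[:,0]*wc[:,1]-lc[:,1]*wc[:,0]).sum(),(lc*wc).sum())
M=np.array([[np.cos(th),-np.sin(th)],[np.sin(th),np.cos(th)]]); o=W.mean(0)-M@L.mean(0)
print("yaw",th,"o",o,"res",(W-(L@M.T+o)).round(4).tolist())
for n,l in dict(dial=(0,.075),tab=(0,.132),start=(-.062,-.06)).items(): print(n,(M@l+o).round(4))
E
```

```text
tab [0.6223 0.0844 0.1445] (array([0.6223, 0.0851, 0.142 ]), array([0.6206, 0.0816, 0.142 ]))
start [ 0.5091 -0.081   0.1094] (array([ 0.5099, -0.0817,  0.108 ]), array([ 0.5073, -0.0817,  0.108 ]))
stop [ 0.4915 -0.1474  0.1183] (array([ 0.4916, -0.1474,  0.124 ]), array([ 0.4966, -0.1401,  0.124 ]))
hub [0.6065 0.0291 0.1159] (array([0.607 , 0.0271, 0.123 ]), array([0.6109, 0.0379, 0.123 ]))
ring [0.6319 0.1145 0.0909] (array([0.6325, 0.1141, 0.09  ]), array([0.6308, 0.1143, 0.09  ]))
one [0.6836 0.0735 0.0903] (array([0.6844, 0.0728, 0.09  ]), array([0.6827, 0.0741, 0.09  ]))
two [0.6906 0.0063 0.0894] (array([0.6908, 0.0061, 0.09  ]), array([0.6908, 0.0072, 0.09  ]))
three [ 0.6489 -0.0446  0.0902] (array([ 0.6496, -0.0453,  0.09  ]), array([ 0.6483, -0.0441,  0.09  ]))
four [ 0.5829 -0.0523  0.0905] (array([ 0.5837, -0.053 ,  0.09  ]), array([ 0.582, -0.052,  0.09 ]))
scrA [0.7321 0.0918 0.0908] 
scrB [0.5349 0.1493 0.09  ] 
scrC [ 0.4406 -0.1725  0.0896] 
scrD [ 0.6384 -0.2303  0.0914] Traceback (most recent call last):
  File "<stdin>", line 12, in <module>
cv2.error: OpenCV(4.12.0) /io/opencv/modules/calib3d/src/ptsetreg.cpp:1108: error: (-215:Assertion failed) count >= 0 && to.checkVector(2) == count in function 'estimateAffinePartial2D'
```

Every point agrees with the given heights to about 2 mm, apart from the rounded tops of the hub and stop. Midway between ring and four dots, the dial axis comes out at D = (0.6074, 0.0311) with yaw -0.2856. The start button is at (0.510, -0.081).

```bash
cat >> h.py <<'E'
D=np.array([.6074,.0311]); YAW=-.2856
def at(th,gap=0.,rad=.057):   # tool pose pushing tab at angle th; fist centre 16.5 mm behind the tab's middle
    a=YAW-th; q=R.from_euler('z',a).apply([-.0165-gap,rad,0])[:2]
    return [*(D+q),a+np.pi]
def row(x,y,yaw,z):
    s=readout.read_state(); q=R.from_quat(s["eef_rot"])
    t=R.from_matrix([[np.cos(yaw),np.sin(yaw),0],[np.sin(yaw),-np.cos(yaw),0],[0,0,-1]])
    print([round(float(v),4) for v in (*(q.inv()*t).as_rotvec(),*q.inv().apply(np.array([x,y,z])-s["ee_pos"]),0)])
E
python3 -c "
from h import *
row(*at(0,.015),.245)"
```

```text
[-0.0001, -0.0005, -2.5762, 0.5963, -0.5521, -0.0005, 0.0]
```

>>> {"fn": "step_arm", "kwargs": {"deltas": [[[0, 0, -0.18, 0.042, -0.039, 0, 0], [0, 0, -0.36, 0.084, -0.078, 0, 0], [0, 0, -0.54, 0.126, -0.117, 0, 0], [0, 0, -0.72, 0.168, -0.156, 0, 0], [0, 0, -0.9, 0.21, -0.195, 0, 0], [0, 0, -1.08, 0.252, -0.234, 0, 0], [0, 0, -1.26, 0.294, -0.272, 0, 0], [0, 0, -1.44, 0.336, -0.311, 0, 0], [0, 0, -1.62, 0.378, -0.35, 0, 0], [0, 0, -1.8, 0.42, -0.389, 0, 0], [0, 0, -1.98, 0.46, -0.426, 0, 0], [0, 0, -2.16, 0.5, -0.463, 0, 0], [0, 0, -2.34, 0.54, -0.5, 0, 0], [0, 0, -2.48, 0.575, -0.532, 0, 0], [0, 0, -2.576, 0.596, -0.552, 0, 0], [0, 0, -2.576, 0.596, -0.552, 0, 0], [0, 0, -2.576, 0.596, -0.552, 0, 0]]]}}

```text
time: 2.42
ee_pos: [0.5928, 0.0934, 0.2444]
eef_rot: [0.143, 0.99, -0.0, -0.0]
ft_force: [-0.3, -0.7, -1.0]
width: 0.0003
grip_force: 0.0
```

```bash
python3 -c "
from h import *
s=readout.read_state(); print(s['time'],s['ee_pos'],s['ft_force'],s['width'],s['joint_positions'].round(2))
row(*at(0,.015),.138)
c=save('scene','s2.png',(235,120,415,310),3.1)"
```

```text
2.425 [0.5928233  0.09344552 0.24435482] [-0.27610223 -0.69895317 -0.95562348] 0.00027555928965875275 [ 0.42  0.39 -0.84  1.5   0.29  1.38  0.84]
[-0.0008, -0.0002, -0.0023, -0.0001, 0.0014, 0.1064, 0.0]
```

View pics/s2.png

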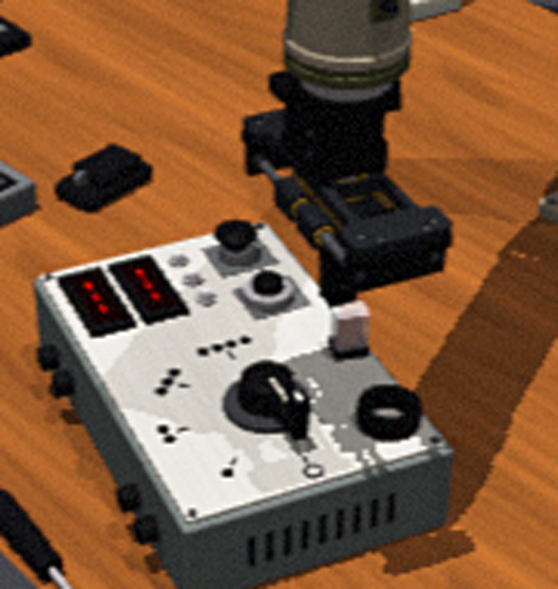

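The closed fist hangs above the tab's near side (tip near crop pixel (344,300)), with the selector still at the ring. Descending.

>>> {"fn": "step_arm", "kwargs": {"deltas": [[[0, 0, 0, 0, 0.001, 0.03, 0], [0, 0, 0, 0, 0.001, 0.06, 0], [0, 0, 0, 0, 0.001, 0.085, 0], [0, 0, 0, 0, 0.001, 0.1, 0], [0, 0, 0, 0, 0.001, 0.106, 0], [0, 0, 0, 0, 0.001, 0.106, 0]]]}}

```text
time: 3.22
ee_pos: [0.5935, 0.0952, 0.139]
eef_rot: [0.143, 0.99, -0.0, 0.0]
ft_force: [-0.0, 0.2, -0.1]
width: 0.0002
grip_force: 0.0
```

```bash
python3 -c "
from h import *
s=readout.read_state(); print(s['time'],s['ee_pos'],s['ft_force'])
for t in np.arange(-.1,.56,.05): row(*at(t),.138)
c=save('scene','s3.png',(285,200,395,300),5)"
```

```text
3.225 [0.59346412 0.09515822 0.13898096] [-0.00674007  0.21712369 -0.0795679 ]
[-0.0, 0.0005, -0.1007, -0.0093, -0.0025, 0.001, 0.0]
[-0.0, 0.0005, -0.0507, -0.0121, -0.0014, 0.001, 0.0]
[-0.0, 0.0005, -0.0007, -0.0149, -0.0005, 0.001, 0.0]
[0.0, 0.0005, 0.0493, -0.0178, 0.0002, 0.001, 0.0]
[0.0, 0.0005, 0.0993, -0.0207, 0.0008, 0.001, 0.0]
[0.0, 0.0005, 0.1493, -0.0236, 0.0013, 0.001, 0.0]
[0.0, 0.0005, 0.1993, -0.0266, 0.0016, 0.001, 0.0]
[0.0001, 0.0005, 0.2493, -0.0295, 0.0018, 0.001, 0.0]
[0.0001, 0.0005, 0.2993, -0.0325, 0.0018, 0.001, 0.0]
[0.0001, 0.0005, 0.3493, -0.0355, 0.0017, 0.001, 0.0]
[0.0001, 0.0005, 0.3993, -0.0384, 0.0014, 0.001, 0.0]
[0.0001, 0.0005, 0.4493, -0.0414, 0.001, 0.001, 0.0]
[0.0001, 0.0005, 0.4993, -0.0443, 0.0004, 0.001, 0.0]
[0.0001, 0.0005, 0.5493, -0.0471, -0.0003, 0.001, 0.0]
```

View pics/s3.png

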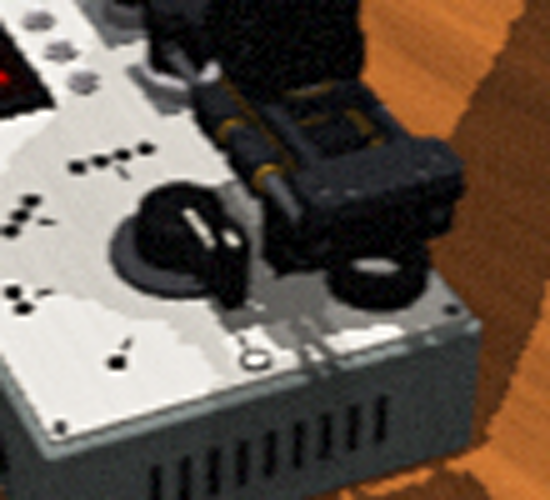

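The fist stands beside the tab at (285,240) with a small gap, clear of the tape. I'll push slowly over the first hump.

>>> {"fn": "step_arm", "kwargs": {"deltas": [[[0, 0, -0.05, -0.006, -0.001, 0.001, 0], [0, 0, -0.025, -0.012, -0.001, 0.001, 0], [0, 0, 0, -0.015, -0.0005, 0.001, 0], [0, 0, 0.05, -0.018, 0, 0.001, 0], [0, 0, 0.1, -0.021, 0.001, 0.001, 0], [0, 0, 0.15, -0.0236, 0.0013, 0.001, 0], [0, 0, 0.2, -0.0266, 0.0016, 0.001, 0], [0, 0, 0.25, -0.0295, 0.0018, 0.001, 0], [0, 0, 0.3, -0.0325, 0.0018, 0.001, 0], [0, 0, 0.35, -0.0355, 0.0017, 0.001, 0], [0, 0, 0.4, -0.0384, 0.0014, 0.001, 0], [0, 0, 0.45, -0.0414, 0.001, 0.001, 0], [0, 0, 0.45, -0.0414, 0.001, 0.001, 0], [0, 0, 0.45, -0.0414, 0.001, 0.001, 0]]]}}

```text
time: 5.03
ee_pos: [0.6333, 0.0849, 0.1376]
eef_rot: [0.359, 0.933, 0.0, 0.0]
ft_force: [0.0, -0.2, 0.6]
width: 0.0006
grip_force: 0.0
```

```bash
python3 -c "
from h import *
s=readout.read_state(); print(s['time'],s['ee_pos'],s['ft_force'])
for t in np.arange(.5,1.36,.05): row(*at(t),.138)
a=save('scene','a.png',(270,190,380,300),4)['img'];c=save('top','b.png',(255,180,365,290),4)
cv2.imwrite('pics/s4.png',np.hstack([cv2.imread('pics/a.png')[:,:400],cv2.imread('pics/b.png')[:,:400]]))"
```

```text
5.025 [0.633259   0.08491358 0.13764605] [ 0.03581343 -0.2473615   0.5890223 ]
[0.0001, 0.0001, 0.0505, -0.0033, 0.0005, -0.0004, 0.0]
[0.0001, 0.0001, 0.1005, -0.0062, 0.0011, -0.0004, 0.0]
[0.0001, 0.0001, 0.1505, -0.0091, 0.0016, -0.0004, 0.0]
[0.0001, 0.0001, 0.2005, -0.0121, 0.0019, -0.0004, 0.0]
[0.0001, 0.0001, 0.2505, -0.0151, 0.0021, -0.0004, 0.0]
[0.0001, 0.0001, 0.3005, -0.018, 0.0021, -0.0004, 0.0]
[0.0001, 0.0001, 0.3505, -0.021, 0.0019, -0.0004, 0.0]
[0.0002, 0.0001, 0.4005, -0.0239, 0.0017, -0.0004, 0.0]
[0.0002, 0.0001, 0.4505, -0.0269, 0.0012, -0.0004, 0.0]
[0.0002, 0.0001, 0.5005, -0.0298, 0.0007, -0.0004, 0.0]
[0.0002, 0.0001, 0.5505, -0.0327, -0.0, -0.0004, 0.0]
[0.0002, 0.0001, 0.6005, -0.0355, -0.0009, -0.0004, 0.0]
[0.0002, 0.0001, 0.6505, -0.0383, -0.0019, -0.0004, 0.0]
[0.0002, 0.0001, 0.7005, -0.041, -0.003, -0.0004, 0.0]
[0.0002, 0.0001, 0.7505, -0.0437, -0.0043, -0.0003, 0.0]
[0.0002, 0.0, 0.8005, -0.0463, -0.0057, -0.0003, 0.0]
[0.0002, 0.0, 0.8505, -0.0489, -0.0073, -0.0003, 0.0]
[0.0002, 0.0, 0.9005, -0.0513, -0.0089, -0.0003, 0.0]
```

View pics/s4.png

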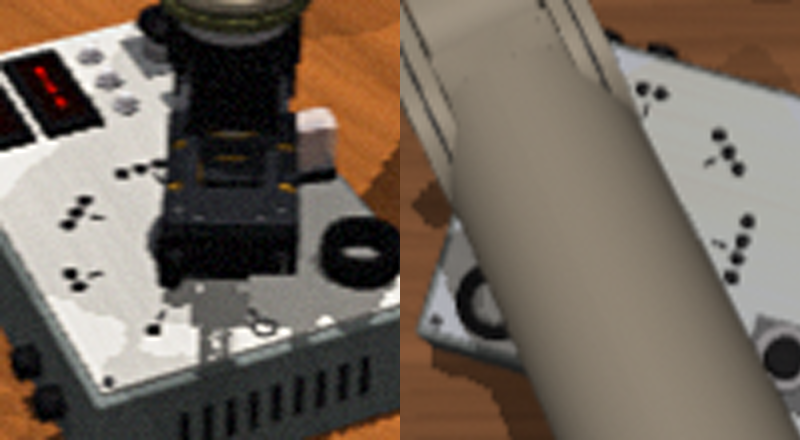

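The gripper hides most of the selector; the tab peeks out at (165,275), towards one dot, and the force is nil, so it has snapped. I'll push on to 0.95 and check by contact force that it sits at one dot.

>>> {"fn": "step_arm", "kwargs": {"deltas": [[[0, 0, 0.1, -0.006, 0.001, 0, 0], [0, 0, 0.2, -0.012, 0.002, 0, 0], [0, 0, 0.25, -0.015, 0.002, 0, 0], [0, 0, 0.25, -0.015, 0.002, 0, 0]]]}}

```text
time: 5.62
ee_pos: [0.6458, 0.0759, 0.1375]
eef_rot: [0.473, 0.881, -0.0, 0.0]
ft_force: [-0.7, -0.4, -1.0]
width: 0.0005
grip_force: 0.0
```

>>> {"fn": "step_arm", "kwargs": {"deltas": [[[0, 0, 0.05, -0.003, 0.0005, 0, 0], [0, 0, 0.1, -0.006, 0.0011, 0, 0], [0, 0, 0.15, -0.009, 0.0014, 0, 0], [0, 0, 0.2, -0.012, 0.0016, 0, 0], [0, 0, 0.25, -0.015, 0.0016, 0, 0], [0, 0, 0.25, -0.015, 0.0016, 0, 0]]]}}

```text
time: 6.38
ee_pos: [0.6549, 0.0662, 0.1376]
eef_rot: [0.578, 0.816, 0.001, -0.001]
ft_force: [-1.6, 4.8, -0.5]
width: 0.0006
grip_force: 2.6
```

```bash
python3 -c "
from h import *
s=readout.read_state(); print(s['time'],s['ee_pos'],s['ft_force'])
for t in np.arange(.9,1.3,.05): row(*at(t),.138)"
```

```text
6.375 [0.65490295 0.06616887 0.13756661] [-1.55644305  4.78794051 -0.54259108]
[0.0002, -0.0018, -0.0474, 0.0018, -0.0003, -0.0004, 0.0]
[0.0001, -0.0018, 0.0026, -0.001, 0.0006, -0.0004, 0.0]
[0.0001, -0.0018, 0.0526, -0.0039, 0.0013, -0.0004, 0.0]
[0.0, -0.0018, 0.1026, -0.0068, 0.0019, -0.0004, 0.0]
[-0.0, -0.0018, 0.1526, -0.0097, 0.0024, -0.0005, 0.0]
[-0.0001, -0.0018, 0.2026, -0.0127, 0.0027, -0.0005, 0.0]
[-0.0001, -0.0018, 0.2526, -0.0156, 0.0029, -0.0005, 0.0]
[-0.0002, -0.0018, 0.3026, -0.0186, 0.0029, -0.0005, 0.0]
```

A 5 N contact at about 0.95 confirms one dot. Continuing over the second hump at 1.18.

>>> {"fn": "step_arm", "kwargs": {"deltas": [[[0, 0, 0.05, -0.0029, 0.0007, 0, 0], [0, 0, 0.1, -0.0058, 0.0013, 0, 0], [0, 0, 0.15, -0.0087, 0.0018, 0, 0], [0, 0, 0.2, -0.0117, 0.0021, 0, 0], [0, 0, 0.25, -0.0146, 0.0023, 0, 0], [0, 0, 0.25, -0.0146, 0.0023, 0, 0]]]}}

```text
time: 7.12
ee_pos: [0.6624, 0.0508, 0.1375]
eef_rot: [0.676, 0.737, -0.0, 0.0]
ft_force: [0.6, 0.9, -0.3]
width: 0.0004
grip_force: 0.0
```

```bash
python3 -c "
from h import *
s=readout.read_state(); print(s['time'],s['ee_pos'],s['ft_force'])
for t in np.arange(1.2,2.1,.05): print(round(t,2),end=' ');row(*at(t),.138)"
```

```text
7.125 [0.66238478 0.0507645  0.13751285] [ 0.62674455  0.85672758 -0.26587926]
1.2 [0.0001, 0.0008, 0.001, 0.0016, 0.0005, -0.0005, 0.0]
1.25 [0.0001, 0.0008, 0.051, -0.0013, 0.0013, -0.0005, 0.0]
1.3 [0.0001, 0.0008, 0.101, -0.0042, 0.0019, -0.0005, 0.0]
1.35 [0.0001, 0.0008, 0.151, -0.0071, 0.0024, -0.0005, 0.0]
1.4 [0.0002, 0.0008, 0.201, -0.0101, 0.0027, -0.0005, 0.0]
1.45 [0.0002, 0.0008, 0.251, -0.013, 0.0028, -0.0005, 0.0]
1.5 [0.0002, 0.0008, 0.301, -0.016, 0.0029, -0.0005, 0.0]
1.55 [0.0002, 0.0008, 0.351, -0.019, 0.0027, -0.0005, 0.0]
1.6 [0.0002, 0.0008, 0.401, -0.0219, 0.0024, -0.0005, 0.0]
1.65 [0.0003, 0.0008, 0.451, -0.0249, 0.002, -0.0005, 0.0]
1.7 [0.0003, 0.0008, 0.501, -0.0278, 0.0014, -0.0005, 0.0]
1.75 [0.0003, 0.0008, 0.551, -0.0306, 0.0007, -0.0005, 0.0]
1.8 [0.0003, 0.0008, 0.601, -0.0335, -0.0001, -0.0005, 0.0]
1.85 [0.0003, 0.0008, 0.651, -0.0363, -0.0011, -0.0005, 0.0]
1.9 [0.0004, 0.0008, 0.701, -0.039, -0.0023, -0.0005, 0.0]
1.95 [0.0004, 0.0008, 0.751, -0.0417, -0.0035, -0.0005, 0.0]
2.0 [0.0004, 0.0008, 0.801, -0.0443, -0.005, -0.0005, 0.0]
2.05 [0.0004, 0.0008, 0.851, -0.0468, -0.0065, -0.0004, 0.0]
```

>>> {"fn": "step_arm", "kwargs": {"deltas": [[[0, 0, 0.1, -0.0042, 0.0019, 0, 0], [0, 0, 0.2, -0.0101, 0.0027, 0, 0], [0, 0, 0.25, -0.013, 0.0028, 0, 0], [0, 0, 0.25, -0.013, 0.0028, 0, 0]]]}}

```text
time: 7.62
ee_pos: [0.6662, 0.0384, 0.1376]
eef_rot: [0.762, 0.647, -0.0, 0.0]
ft_force: [-0.6, 0.3, -0.3]
width: 0.0003
grip_force: 0.0
```

```bash
python3 -c "
from h import *
s=readout.read_state(); print(s['time'],s['ee_pos'],s['ft_force'])
for t in np.arange(1.5,2.1,.05): print(round(t,2),end=' ');row(*at(t),.138)
c=save('scene','s5.png',(250,170,390,300),4.5)"
```

```text
7.625 [0.66621457 0.03837871 0.13757149] [-0.57132311  0.32295225 -0.3108226 ]
1.5 [0.0002, 0.0005, 0.0517, -0.0032, 0.0009, -0.0004, 0.0]
1.55 [0.0002, 0.0005, 0.1017, -0.0061, 0.0015, -0.0004, 0.0]
1.6 [0.0002, 0.0005, 0.1517, -0.009, 0.002, -0.0004, 0.0]
1.65 [0.0002, 0.0005, 0.2017, -0.012, 0.0023, -0.0004, 0.0]
1.7 [0.0002, 0.0005, 0.2517, -0.0149, 0.0025, -0.0004, 0.0]
1.75 [0.0003, 0.0005, 0.3017, -0.0179, 0.0025, -0.0004, 0.0]
1.8 [0.0003, 0.0005, 0.3517, -0.0209, 0.0023, -0.0004, 0.0]
1.85 [0.0003, 0.0005, 0.4017, -0.0238, 0.0021, -0.0004, 0.0]
1.9 [0.0003, 0.0005, 0.4517, -0.0268, 0.0016, -0.0004, 0.0]
1.95 [0.0003, 0.0005, 0.5017, -0.0297, 0.0011, -0.0004, 0.0]
2.0 [0.0003, 0.0004, 0.5517, -0.0326, 0.0003, -0.0004, 0.0]
2.05 [0.0003, 0.0004, 0.6017, -0.0354, -0.0005, -0.0004, 0.0]
2.1 [0.0003, 0.0004, 0.6517, -0.0382, -0.0015, -0.0004, 0.0]
```

View pics/s5.png

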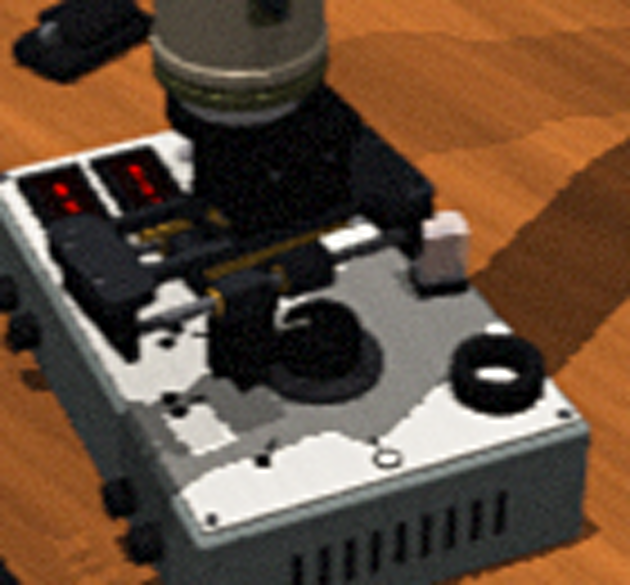

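The fist stands behind the tab at about (245,345), near two dots, with no force. Pushing towards the third hump at 1.963, stopping short first.

>>> {"fn": "step_arm", "kwargs": {"deltas": [[[0, 0, 0.1, -0.0061, 0.0015, 0, 0], [0, 0, 0.15, -0.009, 0.002, 0, 0], [0, 0, 0.2, -0.012, 0.0023, 0, 0], [0, 0, 0.25, -0.0149, 0.0025, 0, 0], [0, 0, 0.3, -0.0179, 0.0025, 0, 0], [0, 0, 0.35, -0.0209, 0.0023, 0, 0], [0, 0, 0.35, -0.0209, 0.0023, 0, 0]]]}}

```text
time: 8.55
ee_pos: [0.6653, 0.0192, 0.1377]
eef_rot: [0.863, 0.505, 0.001, -0.0]
ft_force: [1.5, 4.8, -1.2]
width: 0.0005
grip_force: 2.3
```

>>> {"fn": "step_arm", "kwargs": {"deltas": [[[0, 0, 0.04, -0.0024, 0.0005, 0, 0], [0, 0, 0.08, -0.0047, 0.001, 0, 0], [0, 0, 0.12, -0.007, 0.0014, 0, 0], [0, 0, 0.16, -0.0094, 0.0017, 0, 0], [0, 0, 0.18, -0.0105, 0.0018, 0, 0], [0, 0, 0.2, -0.0117, 0.0019, 0, 0], [0, 0, 0.2, -0.0117, 0.0019, 0, 0]]]}}

```text
time: 9.43
ee_pos: [0.6609, 0.0064, 0.1375]
eef_rot: [0.91, 0.415, -0.0, 0.0]
ft_force: [-0.3, 0.5, 0.2]
width: 0.0004
grip_force: 0.0
```

```bash
python3 -c "
from h import *
s=readout.read_state(); print(s['time'],s['ee_pos'],s['ft_force'])
for t in (1.7,1.75,1.8,1.95,2.0,2.05): print(round(t,2),end=' ');row(*at(t),.138)"
```

```text
9.425 [0.66091317 0.00643062 0.13754629] [-0.30537778  0.50920939  0.17346537]
1.7 [0.0001, 0.0002, -0.3005, 0.0162, -0.007, -0.0005, 0.0]
1.75 [0.0001, 0.0002, -0.2505, 0.0136, -0.0054, -0.0005, 0.0]
1.8 [0.0001, 0.0002, -0.2005, 0.011, -0.004, -0.0005, 0.0]
1.95 [0.0001, 0.0002, -0.0505, 0.0029, -0.0005, -0.0005, 0.0]
2.0 [0.0001, 0.0002, -0.0005, 0.0001, 0.0004, -0.0005, 0.0]
2.05 [0.0001, 0.0002, 0.0495, -0.0028, 0.0012, -0.0005, 0.0]
```

It snapped, and the force is nil. Backing off and lifting.

>>> {"fn": "step_arm", "kwargs": {"deltas": [[[0, 0, 0, 0.007, 0, 0, 0], [0, 0, 0, 0.014, 0, 0, 0], [0, 0, 0, 0.014, 0, -0.03, 0], [0, 0, 0, 0.014, 0, -0.07, 0], [0, 0, 0, 0.014, 0, -0.11, 0], [0, 0, 0, 0.014, 0, -0.12, 0], [0, 0, 0, 0.014, 0, -0.12, 0]]]}}

```text
time: 10.3
ee_pos: [0.6704, 0.0176, 0.2576]
eef_rot: [0.91, 0.415, 0.0, 0.0]
ft_force: [-0.3, 0.0, -0.5]
width: 0.0004
grip_force: 0.0
```

```bash
python3 -c "
from h import *
s=readout.read_state(); print(s['time'],s['ee_pos'],s['ft_force'])
row(.5099,-.081,YAW-2+np.pi,.2)
c=save('scene','s6.png',(235,170,395,320),3.7)"
```

```text
10.3 [0.67041694 0.01761884 0.25762011] [-0.28929023  0.00304432 -0.47631168]
[0.0005, -0.0005, 0.0003, -0.1797, -0.0567, 0.0575, 0.0]
```

View pics/s6.png

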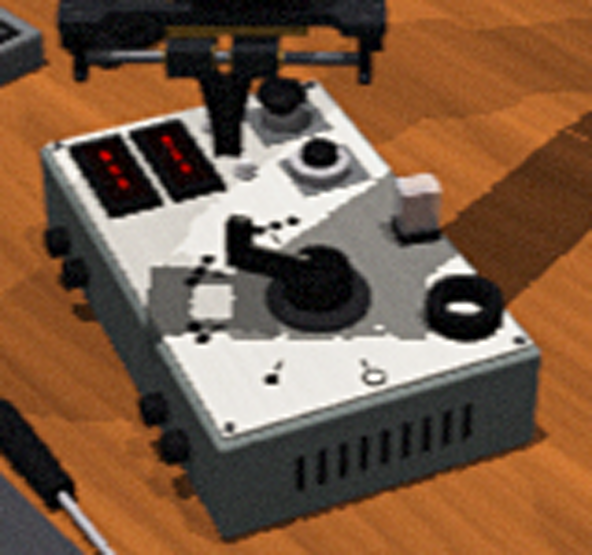

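The tab top is at crop (240,222) and the finger is clear. I'll check that against the projections for three and four dots.

```bash
python3 -c "
from h import *
s=cams.camera('scene'); f=lambda p:((proj(s,p)-[235,170]+.5)*3.7).round(0)
for t in (1.571,2.0,2.356,3.142): print(t,f([*(D+R.from_euler('z',YAW-t).apply([0,.057,0])[:2]),.142]))
for l in ((0,.087),(.0615,.0615)): print(f([*(D+R.from_euler('z',YAW).apply([*l,0])[:2]),.09]))"
```

```text
1.571 [238. 260.]
2.0 [232. 238.]
2.356 [238. 220.]
3.142 [284. 192.]
[373. 378.]
[270. 379.]
```

>>> {"fn": "step_arm", "kwargs": {"deltas": [[[0, 0, 0, -0.03, -0.0095, 0, 0], [0, 0, 0, -0.06, -0.019, 0, 0], [0, 0, 0, -0.1, -0.0315, 0, 0], [0, 0, 0, -0.14, -0.044, 0.02, 0], [0, 0, 0, -0.17, -0.0535, 0.04, 0], [0, 0, 0, -0.18, -0.0567, 0.0575, 0], [0, 0, 0, -0.18, -0.0567, 0.0575, 0], [0, 0, 0, -0.18, -0.0567, 0.0575, 0]]]}}

```text
time: 11.4
ee_pos: [0.5098, -0.0811, 0.2002]
eef_rot: [0.91, 0.415, 0.0, -0.0]
ft_force: [-0.1, 0.3, 0.1]
width: 0.0004
grip_force: 0.0
```

```bash
python3 -c "
from h import *
s=readout.read_state(); print(s['time'],s['ee_pos'],s['ft_force'])
row(.5099,-.081,YAW-2+np.pi,.135)"
```

```text
11.4 [ 0.50980749 -0.08107854  0.20021182] [-0.12718288  0.25954953  0.10829582]
[-0.0001, -0.0003, 0.0003, 0.0001, 0.0, 0.0652, 0.0]
```

The selector is at three dots (predicted (238,220), seen (240,222)), and the console hasn't moved. Pressing start.

>>> {"fn": "step_arm", "kwargs": {"deltas": [[[0, 0, 0, 0, 0, 0.03, 0], [0, 0, 0, 0, 0, 0.055, 0], [0, 0, 0, 0, 0, 0.066, 0], [0, 0, 0, 0, 0, 0.07, 0], [0, 0, 0, 0, 0, 0.073, 0], [0, 0, 0, 0, 0, 0.076, 0], [0, 0, 0, 0, 0, 0.078, 0], [0, 0, 0, 0, 0, 0.079, 0], [0, 0, 0, 0, 0, 0.079, 0]]]}}

```text
time: 12.52
ee_pos: [0.5102, -0.0811, 0.1273]
eef_rot: [0.91, 0.415, 0.001, 0.001]
ft_force: [-28.5, 5.3, 61.0]
width: 0.0004
grip_force: 30.8
```

The force is higher than intended, so I'm backing off and reading it stage by stage.

>>> {"fn": "step_arm", "kwargs": {"deltas": [[[0, 0, 0, 0, 0, -0.004, 0], [0, 0, 0, 0, 0, -0.006, 0], [0, 0, 0, 0, 0, -0.006, 0]]]}}

```text
time: 12.9
ee_pos: [0.5101, -0.0813, 0.1284]
eef_rot: [0.91, 0.415, 0.001, 0.001]
ft_force: [-2.4, 2.5, 9.9]
width: 0.0005
grip_force: 4.7
```

>>> {"fn": "step_arm", "kwargs": {"deltas": [[[0, 0, 0, 0, 0, -0.002, 0], [0, 0, 0, 0, 0, -0.002, 0]]]}}

```text
time: 13.15
ee_pos: [0.5101, -0.0813, 0.1297]
eef_rot: [0.91, 0.415, 0.001, 0.0]
ft_force: [1.3, 1.5, 4.1]
width: 0.0004
grip_force: 2.0
```

>>> {"fn": "step_arm", "kwargs": {"deltas": [[[0, 0, 0, 0, 0, -0.002, 0], [0, 0, 0, 0, 0, -0.002, 0]]]}}

```text
time: 13.4
ee_pos: [0.5097, -0.0817, 0.1313]
eef_rot: [0.91, 0.415, 0.0, 0.0]
ft_force: [1.8, 2.4, 3.9]
width: 0.0004
grip_force: 1.6
```

>>> {"fn": "step_arm", "kwargs": {"deltas": [[[0, 0, 0, 0, 0, -0.03, 0], [0, 0, 0, 0, 0, -0.06, 0], [0, 0, 0, 0, 0, -0.09, 0], [0, 0, 0, 0, 0, -0.09, 0]]]}}

```text
time: 13.9
ee_pos: [0.5099, -0.0822, 0.2227]
eef_rot: [0.91, 0.415, 0.001, 0.001]
ft_force: [0.1, -0.4, -1.0]
width: 0.0001
grip_force: 0.0
```

The profile is 4 N through the travel with a hard stop at TCP z about 0.128, higher than I expected. I'll check the fingertip height against the s6 picture and whether the console has moved.

```bash
python3 -c "
from h import *
s=cams.camera('scene'); f=lambda p:((proj(s,p)-[235,170]+.5)*3.7).round(1)
for z in (.232,.2356,.240): print('tip s6',z,f([.6704,.0176,z]))
im=cv2.resize(s['img'][170:320,235:395,::-1],None,fx=3.7,fy=3.7,interpolation=cv2.INTER_CUBIC)
a=cv2.imread('pics/s6.png'); g=lambda i,b:np.float32(cv2.cvtColor(i,6)[b[1]:b[3],b[0]:b[2]])
for b in ((210,340,540,540),(40,120,220,220),(225,205,400,330)): print(cv2.phaseCorrelate(g(a,b),g(im,b)))
col=cv2.cvtColor(a,6); print([ (x,col[130:190:4,x].tolist()) for x in (215,228,240)])
row(.5099,-.081,YAW-2+np.pi,.138); st=readout.read_state();print(st['ee_pos'],st['eef_rot'])
"
```

```text
tip s6 0.232 [227.4 153.1]
tip s6 0.2356 [227.2 148.3]
tip s6 0.24 [227.1 142.5]
((-0.023550693250939503, -0.0052566046118442955), 0.7611813091701931)
((-0.014902899114986212, 0.016426193697419933), 0.6824779706531101)
((0.025973862444587326, 0.5686324487334176), 0.6001944473266602)
[(215, [11, 15, 37, 38, 47, 47, 71, 158, 203, 150, 100, 28, 6, 11, 0]), (228, [19, 9, 4, 4, 13, 4, 51, 178, 222, 214, 208, 217, 228, 203, 190]), (240, [63, 63, 64, 63, 67, 40, 102, 178, 214, 152, 135, 129, 155, 230, 239])]
[0.0007, 0.0004, -0.0009, 0.0013, -0.0003, 0.0831, 0.0]
[ 0.50922254 -0.08213782  0.22112573] [ 9.09979075e-01  4.14653977e-01 -3.22065967e-05  4.02241385e-04]
```

The console hasn't moved and the tip height agrees to about 2 mm. To be sure the full 6 mm was travelled, I'll press again gently and note where contact begins.

>>> {"fn": "step_arm", "kwargs": {"deltas": [[[0, 0, 0, 0.001, 0, 0.03, 0], [0, 0, 0, 0.001, 0, 0.06, 0], [0, 0, 0, 0.001, 0, 0.078, 0], [0, 0, 0, 0.001, 0, 0.083, 0], [0, 0, 0, 0.001, 0, 0.083, 0], [0, 0, 0, 0.001, 0, 0.083, 0]]]}}

```text
time: 14.7
ee_pos: [0.5106, -0.0809, 0.139]
eef_rot: [0.91, 0.415, 0.001, 0.0]
ft_force: [-0.6, 0.4, 0.9]
width: 0.0004
grip_force: 0.0
```

>>> {"fn": "step_arm", "kwargs": {"deltas": [[[0, 0, 0, 0, 0, 0.0015, 0], [0, 0, 0, 0, 0, 0.0015, 0]]]}}

```text
time: 14.95
ee_pos: [0.5101, -0.0809, 0.1368]
eef_rot: [0.91, 0.415, 0.0, 0.0]
ft_force: [0.5, -0.5, 0.1]
width: 0.0003
grip_force: 0.0
```

>>> {"fn": "step_arm", "kwargs": {"deltas": [[[0, 0, 0, 0, 0, 0.0015, 0], [0, 0, 0, 0, 0, 0.0015, 0]]]}}

```text
time: 15.2
ee_pos: [0.5099, -0.0808, 0.135]
eef_rot: [0.91, 0.415, -0.0, 0.0]
ft_force: [0.9, -0.0, 0.2]
width: 0.0003
grip_force: 0.0
```

>>> {"fn": "step_arm", "kwargs": {"deltas": [[[0, 0, 0, 0, 0, 0.0015, 0], [0, 0, 0, 0, 0, 0.0015, 0]]]}}

```text
time: 15.45
ee_pos: [0.51, -0.0808, 0.1336]
eef_rot: [0.91, 0.415, 0.0, 0.0]
ft_force: [-0.2, 0.3, 2.4]
width: 0.0004
grip_force: 0.9
```

>>> {"fn": "step_arm", "kwargs": {"deltas": [[[0, 0, 0, 0, 0, 0.0015, 0], [0, 0, 0, 0, 0, 0.0015, 0]]]}}

```text
time: 15.7
ee_pos: [0.5101, -0.0808, 0.1321]
eef_rot: [0.91, 0.415, 0.0, 0.0]
ft_force: [-2.0, -0.4, 2.6]
width: 0.0003
grip_force: 1.3
```

>>> {"fn": "step_arm", "kwargs": {"deltas": [[[0, 0, 0, 0, 0, 0.0015, 0], [0, 0, 0, 0, 0, 0.0015, 0]]]}}

```text
time: 15.95
ee_pos: [0.5101, -0.0808, 0.1306]
eef_rot: [0.91, 0.415, 0.0, 0.0]
ft_force: [-1.0, -0.4, 4.3]
width: 0.0004
grip_force: 1.8
```

>>> {"fn": "step_arm", "kwargs": {"deltas": [[[0, 0, 0, 0, 0, 0.0015, 0], [0, 0, 0, 0, 0, 0.0015, 0]]]}}

```text
time: 16.2
ee_pos: [0.51, -0.0808, 0.1291]
eef_rot: [0.91, 0.415, 0.0, 0.0]
ft_force: [-0.9, 0.2, 4.4]
width: 0.0008
grip_force: 2.2
```

Contact begins at about 0.1345 and the stop is at about 0.1283, so the full 6 mm was travelled. I'll finish this press and lift away.

>>> {"fn": "step_arm", "kwargs": {"deltas": [[[0, 0, 0, 0, 0, 0.0015, 0], [0, 0, 0, 0, 0, 0.0025, 0], [0, 0, 0, 0, 0, 0.0025, 0]]]}}

```text
time: 16.58
ee_pos: [0.5102, -0.0808, 0.1281]
eef_rot: [0.91, 0.415, 0.0, 0.0]
ft_force: [-8.6, 0.5, 22.0]
width: 0.0002
grip_force: 10.6
```

>>> {"fn": "step_arm", "kwargs": {"deltas": [[[0, 0, 0, 0, 0, -0.005, 0], [0, 0, 0, 0, 0, -0.02, 0], [0, 0, 0, 0, 0, -0.06, 0], [0, 0, 0, 0, 0, -0.11, 0], [0, 0, 0, 0, 0, -0.15, 0], [0, 0, 0, 0, 0, -0.15, 0], [0, 0, 0, 0, 0, -0.15, 0]]]}}

```text
time: 17.45
ee_pos: [0.5096, -0.0808, 0.276]
eef_rot: [0.91, 0.415, -0.0, -0.0]
ft_force: [0.6, -0.0, 0.0]
width: 0.0002
grip_force: 0.0
```

```bash
python3 -c "
from h import *
print(readout.read_state()['ft_force'])
save('scene','s7.png',(235,150,395,320),3.5)"
```

```text
[ 0.59127562 -0.02126149  0.01528356]
```

View pics/s7.png

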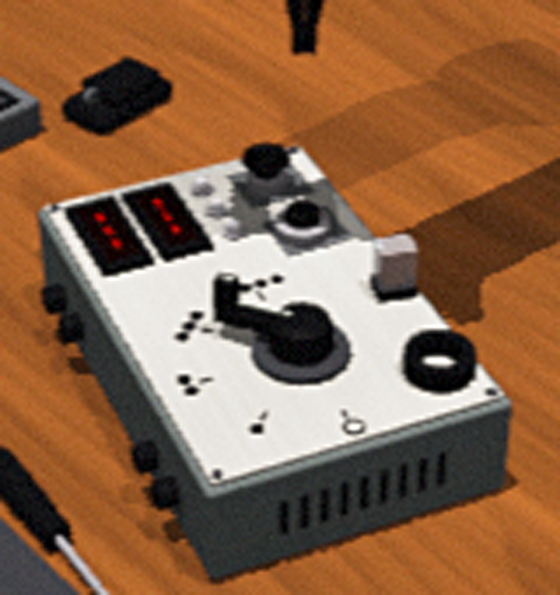

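The arm points at the three dots (190,327), the start button at (302,213) is out again, the relay and tape are in place, and the finger is clear.

```bash
python3 -c "
from h import *
print(r.close_job())"
```

```text
the job is handed in; nothing more can be done
None
```

The job is handed in: the selector is clicked in at three dots, and start was pressed right in and came out again, but I pressed it twice (first press about 61 N, second about 22 N) to check its full travel; stop, console and bystanders weren't disturbed.

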